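# Swap the pans on the café hob

### The job

Switch the hob's heat off with the orange lever, slide the steel frying pan off the red cooking ring onto the blue resting ring, then slide the red saucepan from the white ring onto the red cooking ring, and finally switch the heat back on. Keep both pans flat on the hob - slide them gently through the openings between the low metal guards, do not lift or tip them - and leave each one centred in its ring. Leave the strawberry box, the syrup bottle and the sugar jar alone.

Things in the scene. Friction and masses are not known exactly. Their poses are not given: they have to be found in the camera images.
- hob: Flat fixed hob, black glass in a dark steel frame, 360 mm (its x) by 700 mm (its y). Origin: centre of its underside on the counter; its flat top is 30 mm higher (z = 0.030). Three places 230 mm apart stand in a row along its y, at hob x = -40 mm: the red cooking ring in the middle (y = 0), blue and white rings at y = +/-230 mm, either way round.
- cook_zone (a point): Centre of the red cooking ring (painted, flat, outer radius 85, inner radius 75 mm) on the hob's top.
- gate_plus (a point): Middle of the opening, at hob-top height, at hob y = +115 mm (x = -40), between the middle place and the one at +y. Two upright aluminium guards, 25 mm high, 6 mm thick, each 50 mm long along the hob's x, leave it 170 mm wide (85 mm to each side of this point).
- gate_minus (a point): The same opening at hob y = -115 mm, between the middle place and the one at -y.
- rest_mark: The blue resting ring (painted, flat, outer radius 85, inner radius 75 mm). Origin: its centre on the hob's top.
- wait_mark: The white waiting ring, same size, where the saucepan stands at first. Origin: its centre on the hob's top.
- skillet: Open steel-coloured frying pan, round, straight-sided, outer diameter 130 mm, 45 mm high, wall 4 mm, 0.5 kg. Origin: centre of its underside. Black handle along its -x: 20 mm wide, 15 mm thick, centre 36 mm above the underside, grip part 85 to 180 mm from the axis (inside that a 12 mm wide neck). Starts roughly on the red ring, handle roughly towards the robot.
- saucepan: Red saucepan with fixed steel lid, round, straight-sided, outer diameter 130 mm (lid 134), 64 mm high, 76 mm with its small black knob, 0.65 kg. Origin: centre of its underside. Dark wooden handle along its -x: 20 mm wide, 15 mm thick, centre 46 mm above the underside, grip part 85 to 180 mm from the axis. Starts roughly on the white ring, handle roughly towards the robot.
- heat_lever (a joint): Heat switch lever, at the hob's far side. 0 = off: leans to the hob's -y, to a white dot; 1.0 rad = on: leans to the hob's +y, to a red dot; starts near on, stays where it is left. Friction only: about 1 N at the tip.
- heat_lever_tip (a point): Centre of the lever's orange ball (26 mm diameter) on a 10 mm rod, 70 mm from the pivot. Pivot axis: along the hob's x, at hob x = +130, y = 0 mm, 52 mm above the counter, on a grey block 50 mm (hob x) by 70 mm (hob y), top 55 mm above the counter. The ball is at hob y = +/-34 mm, 113 mm above the counter at the ends of its swing, 122 mm when upright.
- berry_box: Bystander: white box of strawberries, 130 (its x) by 190 (its y) by 70 mm high, standing at one end of the hob. Origin: centre of its underside.
- syrup_bottle: Bystander: amber bottle with a red cap, 56 mm diameter, 120 mm high, at one end of the hob. Origin: centre of its underside.
- sugar_jar: Bystander: white jar with a wooden lid, 72 mm diameter, 90 mm high, at one end of the hob. Origin: centre of its underside.

How it is judged:
On the way, in this order (a step that is already met when the one before it is completed fails the run):
1. the heat lever is switched off (value of joint heat_lever below 0.2 rad), for 0.2 s.
2. the steel frying pan stands in the blue resting ring, the heat still off (horizontal distance between skillet and rest_mark below 0.022 m and value of joint heat_lever below 0.2 rad and linear speed of skillet below 0.02 m/s), for 0.2 s.
3. the red saucepan stands in the red cooking ring, the heat still off (horizontal distance between saucepan and cook_zone below 0.022 m and horizontal distance between skillet and rest_mark below 0.022 m and value of joint heat_lever below 0.2 rad and linear speed of saucepan below 0.02 m/s), for 0.2 s.
4. the heat lever is switched on again (value of joint heat_lever above 0.8 rad), for 0.2 s.
At the end, for the whole second after the job is handed in: The frying pan's centre is within 22 mm of the blue ring's centre and the saucepan's within 22 mm of the red ring's centre (each pan wholly inside its ring's outer edge), both standing flat on the hob and at rest, and the lever is on (above 0.8 rad) (horizontal distance between skillet and rest_mark below 0.022 m and horizontal distance between saucepan and cook_zone below 0.022 m and value of joint heat_lever above 0.8 rad and linear speed of each of saucepan, skillet below 0.02 m/s and angle between each of saucepan, skillet's own z axis and vertical below 0.08 rad and height (world z) of saucepan between 0.024 and 0.036 m and height (world z) of skillet between 0.024 and 0.036 m); the robot touches nothing.
It fails at once if the saucepan is lifted off the hob or tipped (12 mm, 0.2 rad) (height (world z) of saucepan above 0.042 m or angle between saucepan's own z axis and vertical above 0.2 rad).
It fails at once if the frying pan is lifted off the hob or tipped (12 mm, 0.2 rad) (height (world z) of skillet above 0.042 m or angle between skillet's own z axis and vertical above 0.2 rad).
It fails at once if a pan is shoved hard, faster than 0.4 m/s (linear speed of any of saucepan, skillet above 0.4 m/s).
It fails at once if the strawberry box, syrup bottle or sugar jar is disturbed (moved 30 mm or tipped) (distance of any of berry_box, syrup_bottle, sugar_jar from where it was at the start of the episode above 0.03 m or angle between any of berry_box, syrup_bottle, sugar_jar's own z axis and vertical above 0.3 rad).
It also fails if it takes over 72 s, if anything falls off the work surface, if the arm or the gripper's body presses on something with over 40 N, if the wrist force passes 120 N, or if a joint passes its speed limit or range.

### The arm

A 6-joint arm with a two-finger parallel gripper is mounted at the origin on the work surface. World frame = base frame: x ahead of the robot, y to its left, z up, the work surface at z = 0. Lengths are in m, angles in rad, forces in N, time in s.
With the tool pointing down it reaches from about 0.225 to 0.725 m from the base axis. Payload 3.1 kg.
Tool frame: the origin (TCP) lies midway between the tips of the shut fingers; the grasp point (between the pads) lies 19 mm behind it; z points along the fingers, y is the line along which they close (so a half turn about z gives the same grasp; the last joint's range is limited). The gripper opens to 85 mm and grips with 20 to 120 N. Pads are 22 mm wide; open, the fingers measure 114 mm over their backs; the gripper's body (76 mm by 85 mm) begins 54 mm behind the grasp point. The pads swing forward as they close: fully open they stand 13 mm farther back than shut.
Start: joints at [-1.395, 0.048, 0.099, 1.622, 0, 1.443], TCP at [0.157, -0.501, 0.211] pointing down, gripper open.
Joint ranges: [-2.91, 2.91], [-0.99, 1.94], [-1.21, 1.42], [-2.12, 2.29], [-1.49, 1.47], [-3.14, 3.14]. Speed limits (rad/s): [2.79, 2.79, 3.14, 3.14, 3.14, 3.14].

### API

Orientations are given as a unit quaternion [x, y, z, w].
In Python, from cell import r gives the robot as it stands. The module is installed in compiled form; this text tells all that it offers.
- The arm moves only by the shell command python3 -m handwheel 'ROWS' [FORCE]. ROWS is JSON, a list of rows, each an object of numbers: "tx", "ty", "tz": the shift along the world's x, y, z each as a share of 0.4 m, from -1 to 1; "ax", "ay", "az": the turn, a rotation vector about the world's x, y, z each as a share of 0.5 rad, from -1 to 1; "jaw": the finger opening in mm, from 0 to 85.4. In form: [{"tx": .., "ty": .., "tz": .., "ax": .., "ay": .., "az": .., "jaw": ..}, ...]. A call has 1 to 8 rows; each row is the pose to reach, as a shift and turn from the pose commanded when the call began; what a row does not reach only later rows make up. A row lasts 1/10 s, in which the tool goes at most 50 mm and 8.59 degrees, less where a joint would pass 70% of its speed; a pose out of reach is approached as far as the arm can. A call with a number of a shift or a turn outside -1 to 1 is refused whole. A call with a gripper value outside its range is refused whole. The fingers move at their own pace and stop on an object; FORCE is the grip in N (left out, the last holds). Time passes only in rows, so rows that repeat a pose let the fingers close. It gives the time, the measured TCP pose, the force, the opening and the grip force at its end, in the units of the state.
- r.get_state(): the state, without advancing time (a new reading comes with each control period).
- r.camera(name): name is "scene" or "top"; returns a dict with "image" (480x640x3 uint8, blue, green, red), "range_z" (480x640 float32, m along the optical axis (not along the pixel's ray), 0 where there is no reading), "intrinsics" (3x3 intrinsics, pixels), "k1" (the pictures are not rectified: a ray, as slopes to the right and down, at radius r is drawn at 1 + k1 r^2 times it, then the intrinsics apply), "R" (3x3) and "t" (3): a world point X has camera coordinates R X + t. Camera axes: x right, y down, z forward; pixel columns grow to the right and rows downward; lengths in m; the calibration is good to about 2 mm. A picture is of the moment at which its call begins.
- r.hand_in(): hands the job in; it is judged then, once.
The state is a dict: "time": time; "joint_pos": joint angles; "joint_vel": joint speeds; "tau": joint torques, N m; "ee_pos": TCP position; "eef_rot": TCP orientation; "contact_force": force on the tool from outside, world axes, zero at the start; "ft_torque": the same for the moment, N m; "grip_width": finger opening in m; "gripper_force": force on a finger pad.
Only numpy, scipy, OpenCV 4.12 (cv2) and the standard library are available. Lean on these libraries where they do the work, as an engineer would, in place of code of your own. Each camera call takes 0.05 s, during which the arm holds its last target. There are 200 camera calls.

## Working session

There is one attempt and no reset: what is moved stays moved. The work goes in short steps, Python scripts to look and compute and a shell command to move; the robot and the scene stay as the last step left them, time stands still between calls to the robot, and variables do not carry over. Pictures are saved under pics/ and viewed, at most 10 in all, crops included, and the job is handed in when it is done.

```bash
mkdir -p pics
cat > h.py <<'E'
import numpy as np, cv2
from cell import r
def cam(n):
    c=r.camera(n); return c
def pix2w(c,u,v,z=None):
    K=np.array(c["intrinsics"]);d=np.array([(u-K[0,2])/K[0,0],(v-K[1,2])/K[1,1]])
    s=d.copy()
    for _ in range(20): s=d/(1+c["k1"]*(s@s))
    R=np.array(c["R"]);t=np.array(c["t"]);ray=R.T@np.array([s[0],s[1],1]);o=-R.T@t
    if z is None: k=float(c["range_z"][int(round(v)),int(round(u))])
    else: k=(z-o[2])/ray[2]
    return o+k*ray
E
python3 - <<'E'
from h import *
for n in("top","scene"):
    c=cam(n);cv2.imwrite(f"pics/{n}0.png",c["image"]);np.savez(f"{n}0.npz",**{k:np.array(v) for k,v in c.items()})
    print(n,c["intrinsics"],c["k1"],-np.array(c["R"]).T@c["t"])
s=r.get_state();print(s)
E
```

```text
top [[561.32821597   0.         325.5237349 ]
 [  0.         561.32821597 234.86487785]
 [  0.           0.           1.        ]] -0.06265978395304604 [0.3195893  0.01183433 1.3821189 ]
scene [[437.72660708   0.         311.36263468]
 [  0.         437.72660708 241.36937847]
 [  0.           0.           1.        ]] -0.05273896744128397 [1.33856608 0.49020442 0.90785077]
{'time': 0.1, 'joint_pos': array([-1.39479383e+00,  4.86976802e-02,  9.77185148e-02,  1.62197489e+00,
       -5.93115832e-06,  1.44300706e+00]), 'joint_vel': array([ 0.00145596, -0.0007238 ,  0.00421905, -0.00049427,  0.00024841,
       -0.0011229 ]), 'tau': array([ 2.71184952e-03, -3.39851224e+01,  3.20935714e+01,  1.58202311e-02,
       -1.22719207e-04,  6.75889851e-06]), 'ee_pos': array([ 0.15693478, -0.50036975,  0.20990528]), 'eef_rot': array([ 9.88485409e-01,  1.51312369e-01, -2.89699466e-05, -1.07847856e-03]), 'contact_force': array([ 0.30705031, -0.16054738, -0.82492039]), 'ft_torque': array([-0.07802135, -0.01204881, -0.02480682]), 'gripper_force': 0.0, 'grip_width': 0.08522909852952157}
```

View pics/top0.png

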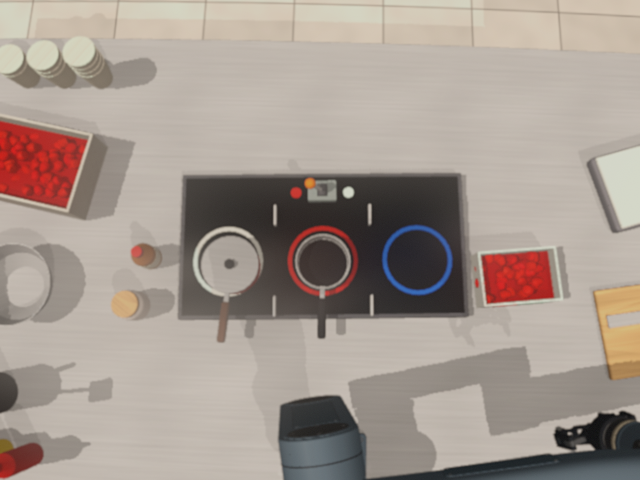

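View pics/scene0.png

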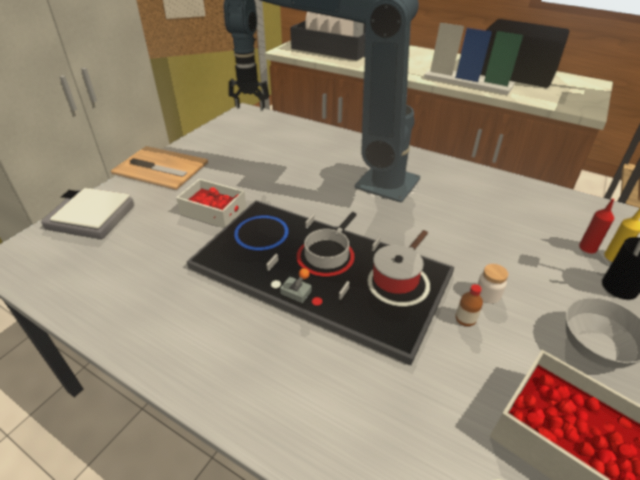

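The top view shows world +x up and +y left. The hob spans about px (180–468, 174–320), with the blue ring at (417,260), the skillet at (322,262), the saucepan at (231,264) and the orange ball at (310,183). I'll enlarge that area.

Run:
```python
import cv2
i=cv2.imread("pics/top0.png")[165:350,172:476]
cv2.imwrite("pics/crop0.png",cv2.resize(i,(0,0),fx=2.6,fy=2.6,interpolation=cv2.INTER_CUBIC))
```

```text
(no output)
```

View pics/crop0.png

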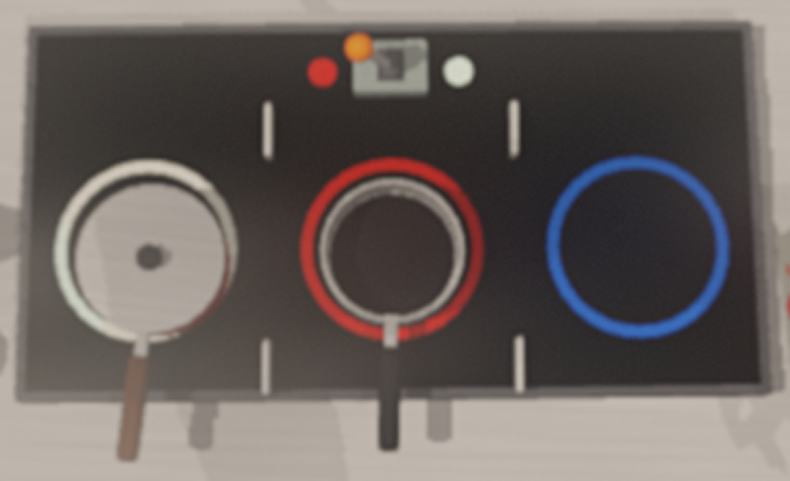

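The crop gives these centres (crop px): blue ring (637.5,247), red ring (392,249), white ring (146,250.5), skillet rim (392.5,250), saucepan knob (150,257), and ball (358,47). The handle ends are at (389,448) and (127,459).

Run:
```python
from h import *
c=dict(np.load("top0.npz"))
P=dict(blue=(637.5,247,.03),red=(392,249,.03),white=(146,250.5,.03),sk=(392.5,250,.075),lid=(151,258,.094),knob=(150,257,.106),
skh1=(391,348,.074),skh2=(389,450,.074),sah1=(139,357,.084),sah2=(127,460,.084),ball=(358,47,.113),dotr=(322,72,.03),dotw=(459,71,.03),
blk=(390,68,.055),g1=(268,103,.055),g2=(266,393,.055),g3=(514,101,.055),g4=(520,391,.055),c1=(33,26,.03),c2=(749,24,.03),c3=(770,390,.03),c4=(18,400,.03))
W={}
for k,(u,v,z) in P.items():
    W[k]=pix2w(c,u/2.6+172-.31,v/2.6+165-.31,z); print(k,W[k].round(4), "rng z %.3f"%pix2w(c,u/2.6+172,v/2.6+165)[2])
d=W['white']-W['blue'];print(np.hypot(*d[:2]),"hob yaw",np.arctan2(-d[0],d[1]))
for a in('sk','sa'):
    h=W[a+'h1']-W[a+'h2'];print(a,np.arctan2(h[1],h[0]))
```

```text
blue [ 0.507  -0.2135  0.03  ] rng z 0.026
red [0.4997 0.0163 0.03  ] rng z 0.032
white [0.4927 0.2461 0.03  ] rng z 0.109
sk [0.4928 0.0157 0.075 ] rng z 0.031
lid [0.4779 0.2302 0.094 ] rng z 0.103
knob [0.4773 0.2291 0.106 ] rng z 0.103
skh1 [0.4047 0.0149 0.074 ] rng z 0.075
skh2 [0.3148 0.0145 0.074 ] rng z 0.069
sah1 [0.3905 0.238  0.084 ] rng z 0.086
sah2 [0.3003 0.2439 0.084 ] rng z 0.083
ball [0.6709 0.051  0.113 ] rng z 0.125
dotr [0.6683 0.0872 0.03  ] rng z 0.028
dotw [ 0.6725 -0.0435  0.03  ] rng z 0.027
blk [0.6673 0.0222 0.055 ] rng z 0.068
g1 [0.6309 0.1352 0.055 ] rng z 0.054
g2 [0.3627 0.1266 0.055 ] rng z 0.055
g3 [ 0.6384 -0.0944  0.055 ] rng z 0.054
g4 [ 0.3699 -0.1024  0.055 ] rng z 0.049
c1 [0.7075 0.3672 0.03  ] rng z 0.027
c2 [ 0.7266 -0.323   0.03  ] rng z 0.030
c3 [ 0.3765 -0.336   0.03  ] rng z 0.001
c4 [0.3511 0.3572 0.03  ] rng z 0.029
0.4597881767204842 hob yaw 0.031126834276429753
sk 0.004534598296981491
sa -0.0655642118445848
```

The measurements check out: the ring spacing is 0.4598 m against 0.460, and the saucepan handle end is 178 mm from its axis. Next I move to the +y side of the lever with the fingers shut, turning so that joint 6 ends near 0.

```bash
python3 -m handwheel '[{"tx":0.213,"ty":0.25,"az":0.957,"jaw":0},{"tx":0.213,"ty":0.25,"az":0.957,"jaw":0},{"tx":0.213,"ty":0.25,"az":0.957,"jaw":0},{"tx":0.213,"ty":0.25,"az":0.957,"jaw":0}]' 40
python3 -m handwheel '[{"tx":0.213,"ty":0.25,"az":0.957,"jaw":0},{"tx":0.213,"ty":0.25,"az":0.957,"jaw":0},{"tx":0.213,"ty":0.25,"az":0.957,"jaw":0},{"tx":0.213,"ty":0.25,"az":0.957,"jaw":0}]'
python3 -m handwheel '[{"tx":0.213,"ty":0.25,"az":0.957,"jaw":0},{"tx":0.213,"ty":0.25,"az":0.957,"jaw":0},{"tx":0.213,"ty":0.25,"az":0.957,"jaw":0},{"tx":0.213,"ty":0.25,"az":0.957,"jaw":0}]'
python3 -c "
from h import *
s=r.get_state();print(s['joint_pos'].round(3),s['ee_pos'].round(4))"
```

```text
[-1.395  0.049  0.098  1.622 -0.     1.443] [ 0.1569 -0.5004  0.2099]validation failed for argument at $[0]...
validation failed for argument at $[0]...
validation failed for argument at $[0]...
```

```bash
python3 -m handwheel '[{"tx":0.213,"ty":0.25,"tz":0,"ax":0,"ay":0,"az":0.957,"jaw":0},{"tx":0.213,"ty":0.25,"tz":0,"ax":0,"ay":0,"az":0.957,"jaw":0},{"tx":0.213,"ty":0.25,"tz":0,"ax":0,"ay":0,"az":0.957,"jaw":0},{"tx":0.213,"ty":0.25,"tz":0,"ax":0,"ay":0,"az":0.957,"jaw":0}]' 40
python3 -c "
from h import *
s=r.get_state();print(s['joint_pos'].round(3),s['ee_pos'].round(4))"
```

```text
time: 0.5
ee_pos: [0.2441, -0.398, 0.2109]
eef_rot: [0.923, 0.385, 0.001, -0.001]
contact_force: [-0.7, -0.5, 0.0]
grip_width: 0.0283
gripper_force: 0.0
[-1.165e+00 -1.020e-01 -4.700e-02  1.626e+00  1.000e-03  1.187e+00] [ 0.2441 -0.398   0.2109]
```

```bash
python3 -m handwheel '[{"tx":0.213,"ty":0.25,"tz":0,"ax":0,"ay":0,"az":0.957,"jaw":0},{"tx":0.213,"ty":0.25,"tz":0,"ax":0,"ay":0,"az":0.957,"jaw":0},{"tx":0.213,"ty":0.25,"tz":0,"ax":0,"ay":0,"az":0.957,"jaw":0},{"tx":0.213,"ty":0.25,"tz":0,"ax":0,"ay":0,"az":0.957,"jaw":0}]' >/dev/null
python3 -m handwheel '[{"tx":0.213,"ty":0.25,"tz":0,"ax":0,"ay":0,"az":0.957,"jaw":0},{"tx":0.213,"ty":0.25,"tz":0,"ax":0,"ay":0,"az":0.957,"jaw":0},{"tx":0.213,"ty":0.25,"tz":0,"ax":0,"ay":0,"az":0.957,"jaw":0},{"tx":0.213,"ty":0.25,"tz":0,"ax":0,"ay":0,"az":0.957,"jaw":0}]' >/dev/null
python3 -m handwheel '[{"tx":0.213,"ty":0.25,"tz":0,"ax":0,"ay":0,"az":0.957,"jaw":0},{"tx":0.213,"ty":0.25,"tz":0,"ax":0,"ay":0,"az":0.957,"jaw":0},{"tx":0.213,"ty":0.25,"tz":0,"ax":0,"ay":0,"az":0.957,"jaw":0},{"tx":0.213,"ty":0.25,"tz":0,"ax":0,"ay":0,"az":0.957,"jaw":0}]' >/dev/null
python3 -m handwheel '[{"tx":0.213,"ty":0.25,"tz":0,"ax":0,"ay":0,"az":0.957,"jaw":0},{"tx":0.213,"ty":0.25,"tz":0,"ax":0,"ay":0,"az":0.957,"jaw":0},{"tx":0.213,"ty":0.25,"tz":0,"ax":0,"ay":0,"az":0.957,"jaw":0},{"tx":0.213,"ty":0.25,"tz":0,"ax":0,"ay":0,"az":0.957,"jaw":0}]' >/dev/null
python3 -m handwheel '[{"tx":0.213,"ty":0.25,"tz":0,"ax":0,"ay":0,"az":0.957,"jaw":0},{"tx":0.213,"ty":0.25,"tz":0,"ax":0,"ay":0,"az":0.957,"jaw":0},{"tx":0.213,"ty":0.25,"tz":0,"ax":0,"ay":0,"az":0.957,"jaw":0},{"tx":0.213,"ty":0.25,"tz":0,"ax":0,"ay":0,"az":0.957,"jaw":0}]'
python3 -c "
from h import *
s=r.get_state();print(s['joint_pos'].round(3),s['ee_pos'].round(4))"
```

```text
time: 2.5
ee_pos: [0.6694, 0.0987, 0.208]
eef_rot: [-0.017, 1.0, -0.0, -0.002]
contact_force: [-0.5, -1.3, -0.3]
grip_width: 0.0003
gripper_force: 0.0
[ 0.048  0.476  0.607  1.705 -0.     0.014] [0.6694 0.0987 0.208 ]
```

```bash
python3 -m handwheel '[{"tx":0,"ty":0,"tz":-0.13,"ax":0,"ay":0,"az":0,"jaw":0},{"tx":0,"ty":0,"tz":-0.26,"ax":0,"ay":0,"az":0,"jaw":0},{"tx":0,"ty":0,"tz":-0.26,"ax":0,"ay":0,"az":0,"jaw":0}]'
python3 -m handwheel '[{"tx":0,"ty":-0.05,"tz":0,"ax":0,"ay":0,"az":0,"jaw":0},{"tx":0,"ty":-0.09,"tz":0,"ax":0,"ay":0,"az":0,"jaw":0},{"tx":0,"ty":-0.13,"tz":0,"ax":0,"ay":0,"az":0,"jaw":0},{"tx":0,"ty":-0.17,"tz":0,"ax":0,"ay":0,"az":0,"jaw":0},{"tx":0,"ty":-0.205,"tz":0,"ax":0,"ay":0,"az":0,"jaw":0},{"tx":0,"ty":-0.205,"tz":0,"ax":0,"ay":0,"az":0,"jaw":0},{"tx":0,"ty":-0.205,"tz":0,"ax":0,"ay":0,"az":0,"jaw":0}]'
python3 - <<'E'
from h import *
c=cam("top");d=cam("scene")
a=c["image"][160:250,250:400];b=d["image"][230:330,240:360]
cv2.imwrite("pics/lev1.png",np.hstack([cv2.resize(a,(450,300),interpolation=2),cv2.resize(b,(340,300),interpolation=2)]))
E
```

```text
time: 2.8
ee_pos: [0.6577, 0.0951, 0.0939]
eef_rot: [-0.014, 1.0, -0.001, -0.013]
contact_force: [-2.2, -0.5, -3.4]
grip_width: 0.0001
gripper_force: 0.0
time: 3.5
ee_pos: [0.6685, 0.0167, 0.1073]
eef_rot: [-0.016, 1.0, 0.0, 0.0]
contact_force: [0.2, 0.7, 0.4]
grip_width: 0.0
gripper_force: 0.0
```

View pics/lev1.png

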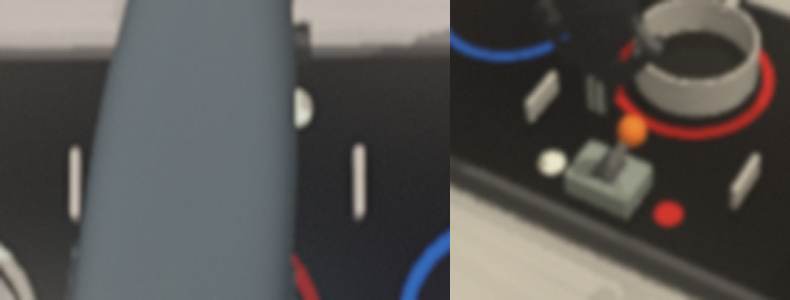

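Run:
```python
from h import *
c=cam("scene");cv2.imwrite("pics/scene1.png",cv2.resize(c["image"][200:320,230:390],(800,600),interpolation=2))
s=r.get_state();R=np.array(c["R"]);t=np.array(c["t"])
def proj(X):
    p=R@X+t;a=p[:2]/p[2];a=a*(1+c["k1"]*(a@a));return a*c["intrinsics"][0][0]+np.array(c["intrinsics"])[:2,2]
print("tcp",s["ee_pos"],proj(s["ee_pos"]))
for X in((.671,.051,.113),(.6707,-.0124,.113),(.669,.022,.122),(.669,.022,.055)):print(X,proj(np.array(X)))
h=cv2.cvtColor(c["image"],cv2.COLOR_BGR2HSV)
m=cv2.inRange(h,(8,150,120),(18,255,255))[200:320,230:390];v,u=np.nonzero(m);print(u.mean()+230,v.mean()+200,len(u))
print(pix2w(c,u.mean()+230,v.mean()+200))
```

```text
tcp [0.66810109 0.01793329 0.10676614] [293.7852524  270.81753942]
(0.671, 0.051, 0.113) [303.86813478 274.37291539]
(0.6707, -0.0124, 0.113) [283.48213324 265.57733082]
(0.669, 0.022, 0.122) [294.69493756 267.37230495]
(0.669, 0.022, 0.055) [295.58956837 285.35903074]
304.0 272.83720930232556 86
[0.67877992 0.05666196 0.12800826]
```

View pics/scene1.png

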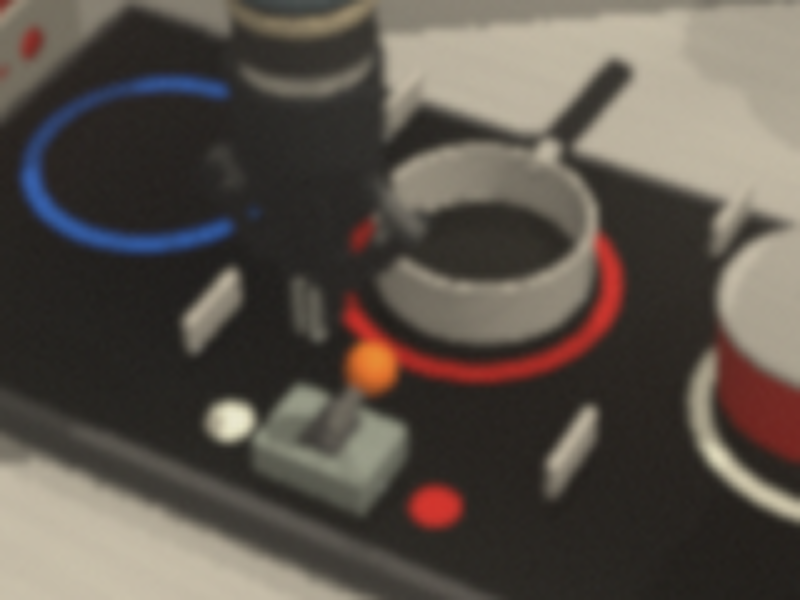

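Run:
```python
from h import *
z=np.load("scene0.npz")
def f(im):
    m=cv2.inRange(cv2.cvtColor(im,cv2.COLOR_BGR2HSV),(8,150,120),(18,255,255))[200:320,230:390];v,u=np.nonzero(m);return u.mean()+230,v.mean()+200
c=cam("scene");print(f(z["image"]),f(c["image"]))
s=r.get_state();print(s["time"],s["ee_pos"],s["contact_force"],s["eef_rot"])
# finger surface points near the tip from range
K=c["range_z"]
for u,v in((292,262),(294,266),(290,258),(286,250)):print(u,v,pix2w(c,u,v).round(3),c["image"][v,u])
```

```text
(np.float64(304.13253012048193), np.float64(272.7590361445783)) (np.float64(304.04651162790697), np.float64(272.8837209302326))
3.7 [0.66805454 0.01801306 0.10672506] [ 1.08254523 -1.76044525 -0.53466865] [-1.72344594e-02  9.99851425e-01  1.50506784e-04 -2.80162964e-04]
292 262 [0.68  0.023 0.151] [79 90 92]
294 266 [0.678 0.027 0.137] [83 93 97]
290 258 [0.68  0.016 0.161] [73 82 84]
286 250 [0.683 0.008 0.186] [35 36 39]
```

Run:
```python
from h import *
c=cam("scene")
for v in range(256,282,2):
    print(v,[ (u,)+tuple((pix2w(c,u,v)*1000).round().astype(int)) for u in (286,290,294,298)])
```

```text
256 [(286, np.int64(564), np.int64(-81), np.int64(32)), (290, np.int64(676), np.int64(14), np.int64(163)), (294, np.int64(679), np.int64(28), np.int64(172)), (298, np.int64(679), np.int64(40), np.int64(178))]
258 [(286, np.int64(574), np.int64(-74), np.int64(34)), (290, np.int64(681), np.int64(17), np.int64(162)), (294, np.int64(677), np.int64(27), np.int64(164)), (298, np.int64(668), np.int64(33), np.int64(159))]
260 [(286, np.int64(580), np.int64(-70), np.int64(33)), (290, np.int64(679), np.int64(16), np.int64(154)), (294, np.int64(675), np.int64(25), np.int64(155)), (298, np.int64(667), np.int64(32), np.int64(152))]
262 [(286, np.int64(586), np.int64(-66), np.int64(32)), (290, np.int64(679), np.int64(15), np.int64(146)), (294, np.int64(678), np.int64(27), np.int64(151)), (298, np.int64(665), np.int64(30), np.int64(142))]
264 [(286, np.int64(595), np.int64(-60), np.int64(34)), (290, np.int64(681), np.int64(17), np.int64(141)), (294, np.int64(676), np.int64(26), np.int64(142)), (298, np.int64(573), np.int64(-33), np.int64(29))]
266 [(286, np.int64(598), np.int64(-58), np.int64(29)),
[... 907 characters left out ...]
, np.int64(-19), np.int64(32)), (298, np.int64(610), np.int64(-9), np.int64(32))]
276 [(286, np.int64(634), np.int64(-34), np.int64(31)), (290, np.int64(630), np.int64(-23), np.int64(34)), (294, np.int64(619), np.int64(-17), np.int64(28)), (298, np.int64(614), np.int64(-7), np.int64(28))]
278 [(286, np.int64(641), np.int64(-29), np.int64(32)), (290, np.int64(654), np.int64(-6), np.int64(55)), (294, np.int64(628), np.int64(-11), np.int64(30)), (298, np.int64(624), np.int64(0), np.int64(33))]
280 [(286, np.int64(646), np.int64(-26), np.int64(30)), (290, np.int64(659), np.int64(-2), np.int64(54)), (294, np.int64(657), np.int64(9), np.int64(58)), (298, np.int64(675), np.int64(35), np.int64(88))]
```

The lever has not moved. The finger tip really ends at z≈0.130 while the reported TCP is 0.107, so it passed over the ball. I'll go back, descend about 25 mm lower, and check the tip height by range before pushing.

```bash
python3 -m handwheel '[{"tx":0,"ty":0,"tz":0.06,"ax":0,"ay":0,"az":0,"jaw":0},{"tx":0,"ty":0.1,"tz":0.06,"ax":0,"ay":0,"az":0,"jaw":0},{"tx":0,"ty":0.2,"tz":0.06,"ax":0,"ay":0,"az":0,"jaw":0},{"tx":0,"ty":0.205,"tz":0,"ax":0,"ay":0,"az":0,"jaw":0},{"tx":0,"ty":0.205,"tz":-0.055,"ax":0,"ay":0,"az":0,"jaw":0},{"tx":0,"ty":0.205,"tz":-0.055,"ax":0,"ay":0,"az":0,"jaw":0},{"tx":0,"ty":0.205,"tz":-0.055,"ax":0,"ay":0,"az":0,"jaw":0}]'
cat >> h.py <<'E'
def cloud(c):
    K=np.array(c["intrinsics"]);v,u=np.mgrid[0:480,0:640]
    p=np.stack([u,v],-1).reshape(-1,1,2).astype(float)
    d=((p[:,0]-K[:2,2])/K[0,0]);s=d.copy()
    for _ in range(15): s=d/(1+c["k1"]*(s**2).sum(1,keepdims=True))
    z=c["range_z"].reshape(-1,1);X=(np.hstack([s,np.ones_like(z)])*z-np.array(c["t"]))@np.array(c["R"])
    return X
def tip(c):
    e=r.get_state()["ee_pos"];X=cloud(c)
    m=(abs(X[:,0]-e[0])<.03)&(abs(X[:,1]-e[1])<.025)&(X[:,2]>.045)&(X[:,2]<e[2]+.08)
    P=X[m];print("ee",e.round(4),"n",len(P),"lowest",np.sort(P[:,2])[:8].round(3),"ymin/max",P[:,1].min().round(3),P[:,1].max().round(3),"x",P[:,0].max().round(3))
E
python3 -c "
from h import *
tip(cam('scene'))"
```

```text
time: 4.45
ee_pos: [0.6674, 0.0994, 0.0844]
eef_rot: [-0.017, 1.0, -0.0, -0.001]
contact_force: [1.0, -0.2, 0.4]
grip_width: -0.0003
gripper_force: 0.0
ee [0.6685 0.0992 0.0858] n 223 lowest [0.107 0.108 0.109 0.11  0.111 0.112 0.112 0.113] ymin/max 0.074 0.124 x 0.684
```

```bash
python3 -m handwheel '[{"tx":0,"ty":-0.04,"tz":-0.01,"ax":0,"ay":0,"az":0,"jaw":0},{"tx":0,"ty":-0.08,"tz":-0.01,"ax":0,"ay":0,"az":0,"jaw":0},{"tx":0,"ty":-0.12,"tz":-0.01,"ax":0,"ay":0,"az":0,"jaw":0},{"tx":0,"ty":-0.16,"tz":-0.01,"ax":0,"ay":0,"az":0,"jaw":0},{"tx":0,"ty":-0.19,"tz":-0.01,"ax":0,"ay":0,"az":0,"jaw":0},{"tx":0,"ty":-0.205,"tz":-0.01,"ax":0,"ay":0,"az":0,"jaw":0},{"tx":0,"ty":-0.205,"tz":-0.01,"ax":0,"ay":0,"az":0,"jaw":0}]'
cat >> h.py <<'E'
def ball(c):
    im=c["image"];m=cv2.inRange(cv2.cvtColor(im,cv2.COLOR_BGR2HSV),(8,150,120),(18,255,255))[200:320,230:390]
    v,u=np.nonzero(m);u=u.mean()+230;v=v.mean()+200
    w=pix2w(c,u,v,.115);q=(w[:2]-[.6696,.0216])@[-.031,1]
    print("ball",u,v,w.round(4),"hob y",q,"lever ~",.5+np.arcsin(np.clip(q/.07,-1,1)))
E
python3 -c "
from h import *
c=cam('scene');tip(c);ball(c);print(r.get_state()['contact_force'])"
```

```text
time: 5.2
ee_pos: [0.668, 0.0161, 0.0807]
eef_rot: [-0.016, 1.0, 0.0, -0.0]
contact_force: [0.6, 0.5, -0.4]
grip_width: 0.0002
gripper_force: 0.2
ee [0.668  0.0162 0.0807] n 540 lowest [0.045 0.045 0.045 0.046 0.047 0.047 0.047 0.047] ymin/max -0.009 0.041 x 0.698
ball 283.0 265.8 [ 0.6737 -0.0117  0.115 ] hob y -0.03347706758204215 lever ~ 0.0013460636971661666
[ 0.51610321  0.87215831 -0.12278298]
```

The lever is off (≈0). Next I retract up and over to hover above the skillet's handle.

```bash
python3 -m handwheel '[{"tx":0,"ty":0.02,"tz":0.1,"ax":0,"ay":0,"az":0,"jaw":0},{"tx":0,"ty":0.01,"tz":0.2,"ax":0,"ay":0,"az":0,"jaw":0},{"tx":-0.12,"ty":0,"tz":0.225,"ax":0,"ay":0,"az":0,"jaw":30},{"tx":-0.24,"ty":0,"tz":0.225,"ax":0,"ay":0,"az":-0.05,"jaw":55},{"tx":-0.36,"ty":0,"tz":0.225,"ax":0,"ay":0,"az":-0.05,"jaw":55},{"tx":-0.48,"ty":0,"tz":0.225,"ax":0,"ay":0,"az":-0.05,"jaw":55},{"tx":-0.6,"ty":0,"tz":0.225,"ax":0,"ay":0,"az":-0.05,"jaw":55},{"tx":-0.72,"ty":0,"tz":0.225,"ax":0,"ay":0,"az":-0.05,"jaw":55}]'
python3 -m handwheel '[{"tx":-0.11,"ty":-0.004,"tz":0,"ax":0,"ay":0,"az":0,"jaw":55},{"tx":-0.118,"ty":-0.004,"tz":-0.05,"ax":0,"ay":0,"az":0,"jaw":55},{"tx":-0.118,"ty":-0.004,"tz":-0.05,"ax":0,"ay":0,"az":0,"jaw":55},{"tx":-0.118,"ty":-0.004,"tz":-0.05,"ax":0,"ay":0,"az":0,"jaw":55}]'
python3 -c "
from h import *
c=cam('scene');tip(c);ball(c);print(r.get_state()['joint_pos'].round(3))"
```

```text
time: 6.05
ee_pos: [0.3782, 0.0169, 0.1709]
eef_rot: [-0.005, 1.0, -0.001, 0.0]
contact_force: [-0.7, -0.5, 2.1]
grip_width: 0.055
gripper_force: 0.0
time: 6.45
ee_pos: [0.3331, 0.0153, 0.1511]
eef_rot: [-0.004, 1.0, -0.0, 0.0]
contact_force: [-0.1, 1.2, 0.2]
grip_width: 0.0546
gripper_force: 0.0
ee [0.3336 0.0153 0.1514] n 65 lowest [0.062 0.063 0.064 0.064 0.067 0.067 0.067 0.067] ymin/max -0.009 0.028 x 0.363
ball 283.7 265.5 [ 0.6718 -0.0108  0.115 ] hob y -0.03247785535985794 lever ~ 0.017529187059817763
[-1.550e-01 -4.720e-01 -4.560e-01  1.586e+00 -1.000e-03 -1.640e-01]
```

```bash
python3 -m handwheel '[{"tx":0,"ty":0,"tz":-0.1,"ax":0,"ay":0,"az":0,"jaw":55},{"tx":0,"ty":0,"tz":-0.2,"ax":0,"ay":0,"az":0,"jaw":55},{"tx":0,"ty":0,"tz":-0.26,"ax":0,"ay":0,"az":0,"jaw":55},{"tx":0,"ty":0,"tz":-0.298,"ax":0,"ay":0,"az":0,"jaw":55},{"tx":0,"ty":0,"tz":-0.298,"ax":0,"ay":0,"az":0,"jaw":55},{"tx":0,"ty":0,"tz":-0.298,"ax":0,"ay":0,"az":0,"jaw":55}]'
python3 - <<'E'
from h import *
c=cam('scene');X=cloud(c);e=r.get_state()['ee_pos'];print(e)
m=(abs(X[:,0]-e[0])<.03)&(abs(abs(X[:,1]-e[1])-.035)<.012)&(X[:,2]>.015)&(X[:,2]<.12);P=X[m];P=P[np.argsort(P[:,2])];print(P[:12].round(3))
d=cam('top');I=np.hstack([cv2.resize(c["image"][160:280,260:420],(440,330),interpolation=2),cv2.resize(d["image"][220:340,260:390],(357,330),interpolation=2)]);cv2.imwrite("pics/grasp1.png",I)
E
```

```text
time: 7.1
ee_pos: [0.3338, 0.0153, 0.0325]
eef_rot: [-0.004, 1.0, -0.0, -0.0]
contact_force: [-0.1, 0.6, -0.3]
grip_width: 0.0551
gripper_force: 0.0
[0.33435715 0.01522414 0.03312279]
[[ 0.362  0.052  0.028]
 [ 0.364 -0.018  0.029]
 [ 0.364  0.061  0.029]
 [ 0.364  0.057  0.031]
 [ 0.334 -0.014  0.055]
 [ 0.34   0.05   0.06 ]
 [ 0.329 -0.013  0.061]
 [ 0.34   0.043  0.061]
 [ 0.337 -0.012  0.062]
 [ 0.343 -0.012  0.062]
 [ 0.346  0.046  0.062]
 [ 0.344  0.048  0.062]]
```

View pics/grasp1.png

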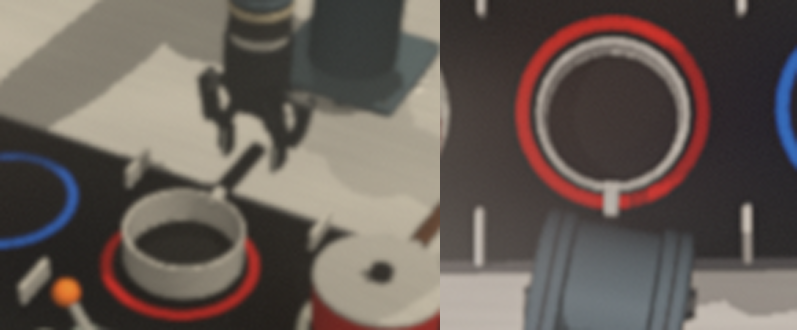

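The open finger tips sit at z≈0.061 and straddle the handle at about (245,165) in the crop. I'll go 12 mm lower and close.

```bash
python3 -m handwheel '[{"tx":0,"ty":0,"tz":-0.03,"ax":0,"ay":0,"az":0,"jaw":55},{"tx":0,"ty":0,"tz":-0.03,"ax":0,"ay":0,"az":0,"jaw":35},{"tx":0,"ty":0,"tz":-0.03,"ax":0,"ay":0,"az":0,"jaw":25},{"tx":0,"ty":0,"tz":-0.03,"ax":0,"ay":0,"az":0,"jaw":10},{"tx":0,"ty":0,"tz":-0.03,"ax":0,"ay":0,"az":0,"jaw":10},{"tx":0,"ty":0,"tz":-0.03,"ax":0,"ay":0,"az":0,"jaw":10}]' 70
cat >> h.py <<'E'
def skil(c):
    # rim circle fit at z~.075
    X=cloud(c);m=(abs(X[:,2]-.073)<.006)&(X[:,0]>.41)&(X[:,0]<.585)&(X[:,1]>-.30)&(X[:,1]<.11)
    P=X[m][:,:2];return fit(P,.063)
def sauc(c):
    X=cloud(c);m=(abs(X[:,2]-.094)<.006)&(X[:,0]>.40)&(X[:,0]<.585)&(X[:,1]>-.1)&(X[:,1]<.33)
    P=X[m][:,:2];(x,y),R=cv2.minEnclosingCircle(P.astype(np.float32));return (round(x,4),round(y,4)),round(R,4),len(P)
def fit(P,R):
    from scipy.optimize import least_squares
    f=lambda q:np.hypot(P[:,0]-q[0],P[:,1]-q[1])-R
    q=least_squares(f,P.mean(0),loss="soft_l1",f_scale=.003).x;return q.round(4),"rms",np.sqrt(np.mean(f(q)**2)).round(4),len(P)
E
python3 -c "
from h import *
c=cam('top');print(skil(c),sauc(c));print(r.get_state()['contact_force'])"
```

```text
time: 7.8
ee_pos: [0.3329, 0.0155, 0.0199]
eef_rot: [-0.004, 1.0, 0.0, -0.0]
contact_force: [-1.1, -0.7, 0.9]
grip_width: 0.0191
gripper_force: 68.3
(array([0.4928, 0.0161]), 'rms', np.float64(0.0039), 340) ((0.4786, 0.2316), 0.0676, 2467)
[-1.03166488  1.03921802  1.35646925]
```

```bash
python3 -m handwheel '[{"tx":0.004,"ty":-0.012,"tz":0,"ax":0,"ay":0,"az":0,"jaw":10},{"tx":0.008,"ty":-0.03,"tz":0,"ax":0,"ay":0,"az":0,"jaw":10},{"tx":0.012,"ty":-0.055,"tz":0,"ax":0,"ay":0,"az":0,"jaw":10},{"tx":0.015,"ty":-0.08,"tz":0,"ax":0,"ay":0,"az":0,"jaw":10},{"tx":0.018,"ty":-0.105,"tz":0,"ax":0,"ay":0,"az":0,"jaw":10},{"tx":0.02,"ty":-0.13,"tz":0,"ax":0,"ay":0,"az":0,"jaw":10},{"tx":0.02,"ty":-0.145,"tz":0,"ax":0,"ay":0,"az":0,"jaw":10},{"tx":0.02,"ty":-0.15,"tz":0,"ax":0,"ay":0,"az":0,"jaw":10}]'
python3 -c "
from h import *
c=cam('top');print(skil(c));print(r.get_state()['contact_force'],r.get_state()['ft_torque'])"
```

```text
time: 8.65
ee_pos: [0.3412, -0.0453, 0.0199]
eef_rot: [-0.003, 1.0, 0.0, 0.0]
contact_force: [0.9, 5.2, 1.8]
grip_width: 0.0189
gripper_force: 68.9
(array([ 0.5012, -0.0436]), 'rms', np.float64(0.0027), 338)
[0.26426081 2.35846088 1.51541649] [ 0.60318264 -0.07039481  0.39764091]
```

```bash
python3 -m handwheel '[{"tx":0.002,"ty":-0.015,"tz":0,"ax":0,"ay":0,"az":0,"jaw":10},{"tx":0.004,"ty":-0.04,"tz":0,"ax":0,"ay":0,"az":0,"jaw":10},{"tx":0.005,"ty":-0.07,"tz":0,"ax":0,"ay":0,"az":0,"jaw":10},{"tx":0.006,"ty":-0.1,"tz":0,"ax":0,"ay":0,"az":0,"jaw":10},{"tx":0.006,"ty":-0.13,"tz":0,"ax":0,"ay":0,"az":0,"jaw":10},{"tx":0.006,"ty":-0.16,"tz":0,"ax":0,"ay":0,"az":0,"jaw":10},{"tx":0.007,"ty":-0.19,"tz":0,"ax":0,"ay":0,"az":0,"jaw":10},{"tx":0.008,"ty":-0.22,"tz":0,"ax":0,"ay":0,"az":0,"jaw":10}]'
python3 -m handwheel '[{"tx":0.001,"ty":-0.03,"tz":0,"ax":0,"ay":0,"az":0,"jaw":10},{"tx":0.002,"ty":-0.06,"tz":0,"ax":0,"ay":0,"az":0,"jaw":10},{"tx":0.003,"ty":-0.09,"tz":0,"ax":0,"ay":0,"az":0,"jaw":10},{"tx":0.004,"ty":-0.12,"tz":0,"ax":0,"ay":0,"az":0,"jaw":10},{"tx":0.005,"ty":-0.15,"tz":0,"ax":0,"ay":0,"az":0,"jaw":10},{"tx":0.006,"ty":-0.18,"tz":0,"ax":0,"ay":0,"az":0,"jaw":10},{"tx":0.006,"ty":-0.2,"tz":0,"ax":0,"ay":0,"az":0,"jaw":10},{"tx":0.006,"ty":-0.205,"tz":0,"ax":0,"ay":0,"az":0,"jaw":10}]'
python3 -c "
from h import *
c=cam('top');print(skil(c));print(r.get_state()['contact_force'],r.get_state()['ft_torque'])"
```

```text
time: 9.5
ee_pos: [0.344, -0.1324, 0.0198]
eef_rot: [-0.005, 1.0, 0.001, -0.0]
contact_force: [0.3, 5.5, 2.8]
grip_width: 0.019
gripper_force: 69.0
time: 10.3
ee_pos: [0.3464, -0.2149, 0.0198]
eef_rot: [-0.004, 1.0, 0.0, -0.0]
contact_force: [-0.0, 5.0, 2.8]
grip_width: 0.019
gripper_force: 69.1
(array([ 0.5049, -0.2131]), 'rms', np.float64(0.0091), 400)
[-0.691946    3.78635529  3.06055977] [ 0.67032827 -0.12898146  0.41516511]
```

```bash
python3 -m handwheel '[{"tx":0,"ty":0,"tz":0,"ax":0,"ay":0,"az":0,"jaw":25},{"tx":0,"ty":0,"tz":0,"ax":0,"ay":0,"az":0,"jaw":45},{"tx":0,"ty":0,"tz":0,"ax":0,"ay":0,"az":0,"jaw":55},{"tx":0,"ty":0,"tz":0.08,"ax":0,"ay":0,"az":0,"jaw":55},{"tx":0,"ty":0,"tz":0.18,"ax":0,"ay":0,"az":0,"jaw":55},{"tx":0,"ty":0,"tz":0.28,"ax":0,"ay":0,"az":0,"jaw":55},{"tx":0,"ty":0.12,"tz":0.375,"ax":0,"ay":0,"az":-0.05,"jaw":55},{"tx":-0.02,"ty":0.24,"tz":0.375,"ax":0,"ay":0,"az":-0.1,"jaw":55}]'
python3 -m handwheel '[{"tx":-0.01,"ty":0.12,"tz":0,"ax":0,"ay":0,"az":-0.06,"jaw":55},{"tx":-0.02,"ty":0.24,"tz":0,"ax":0,"ay":0,"az":-0.06,"jaw":55},{"tx":-0.03,"ty":0.36,"tz":0,"ax":0,"ay":0,"az":-0.06,"jaw":55},{"tx":-0.04,"ty":0.48,"tz":0,"ax":0,"ay":0,"az":-0.06,"jaw":55},{"tx":-0.05,"ty":0.6,"tz":0,"ax":0,"ay":0,"az":-0.06,"jaw":55},{"tx":-0.05,"ty":0.72,"tz":0,"ax":0,"ay":0,"az":-0.06,"jaw":55},{"tx":-0.05,"ty":0.84,"tz":0,"ax":0,"ay":0,"az":-0.06,"jaw":55},{"tx":-0.05,"ty":0.9,"tz":0,"ax":0,"ay":0,"az":-0.06,"jaw":55}]'
python3 - <<'E'
from h import *
c=cam('top');print(skil(c),sauc(c));s=r.get_state();print(s['ee_pos'],s['eef_rot'])
cv2.imwrite("pics/t2.png",cv2.resize(c["image"][180:360,180:480],(800,480),interpolation=2))
E
```

```text
time: 11.15
ee_pos: [0.3423, -0.1281, 0.1735]
eef_rot: [0.024, 1.0, -0.003, 0.004]
contact_force: [0.5, 0.8, 1.0]
grip_width: 0.0548
gripper_force: 0.0
time: 11.95
ee_pos: [0.3193, 0.2369, 0.1688]
eef_rot: [0.034, 0.999, 0.0, 0.001]
contact_force: [1.0, 0.2, -0.1]
grip_width: 0.0553
gripper_force: 0.0
(array([ 0.505 , -0.2133]), 'rms', np.float64(0.0093), 409) ((0.4785, 0.2317), 0.0676, 2469)
[0.31940586 0.23876312 0.16862956] [3.33926818e-02 9.99441068e-01 1.53074798e-03 3.69336405e-04]
```

View pics/t2.png

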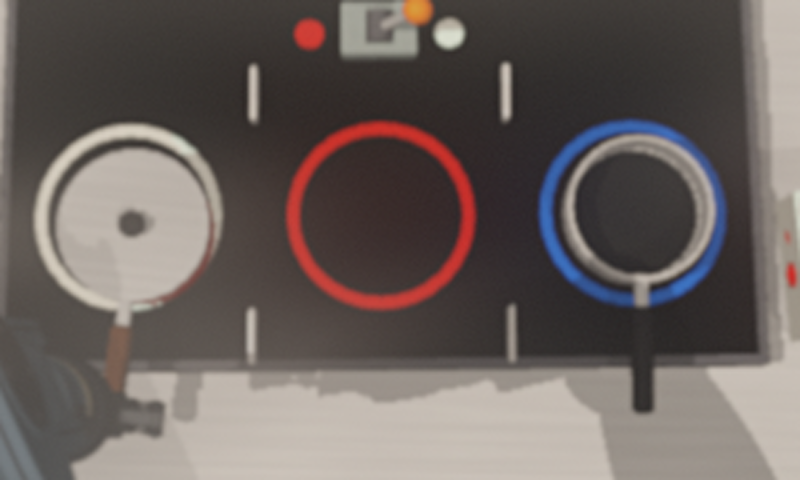

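The skillet sits inside the blue ring: rim centre (639,210) in the crop, offset only by parallax. I descend on the saucepan handle and grip it.

```bash
python3 -m handwheel '[{"tx":-0.002,"ty":0.009,"tz":-0.1,"ax":0,"ay":0,"az":0,"jaw":55},{"tx":-0.002,"ty":0.009,"tz":-0.2,"ax":0,"ay":0,"az":0,"jaw":55},{"tx":-0.002,"ty":0.009,"tz":-0.28,"ax":0,"ay":0,"az":0,"jaw":55},{"tx":-0.002,"ty":0.009,"tz":-0.347,"ax":0,"ay":0,"az":0,"jaw":55},{"tx":-0.002,"ty":0.009,"tz":-0.347,"ax":0,"ay":0,"az":0,"jaw":55}]'
python3 -m handwheel '[{"tx":0,"ty":0,"tz":0,"ax":0,"ay":0,"az":0,"jaw":35},{"tx":0,"ty":0,"tz":0,"ax":0,"ay":0,"az":0,"jaw":25},{"tx":0,"ty":0,"tz":0,"ax":0,"ay":0,"az":0,"jaw":10},{"tx":0,"ty":0,"tz":0,"ax":0,"ay":0,"az":0,"jaw":10},{"tx":0,"ty":0,"tz":0,"ax":0,"ay":0,"az":0,"jaw":10}]' 80
python3 -c "
from h import *
c=cam('top');print(sauc(c));s=r.get_state();print(s['contact_force'],s['ft_torque'],s['ee_pos'])"
```

```text
time: 12.5
ee_pos: [0.3153, 0.2351, 0.0258]
eef_rot: [0.036, 0.999, -0.003, -0.004]
contact_force: [-0.5, -0.7, -0.2]
grip_width: 0.0551
gripper_force: 0.0
time: 13.0
ee_pos: [0.3205, 0.239, 0.0322]
eef_rot: [0.035, 0.999, 0.002, 0.002]
contact_force: [-0.9, 2.8, 4.8]
grip_width: 0.0184
gripper_force: 78.6
((0.479, 0.2305), 0.0675, 2466)
[-2.09439428  4.21111913  4.64450488] [0.8806705  0.06363194 0.41150152] [0.32046364 0.23901487 0.0320546 ]
```

```bash
python3 -m handwheel '[{"tx":0.008,"ty":-0.012,"tz":0,"ax":0,"ay":0,"az":0,"jaw":10},{"tx":0.018,"ty":-0.03,"tz":0,"ax":0,"ay":0,"az":0,"jaw":10},{"tx":0.028,"ty":-0.055,"tz":0,"ax":0,"ay":0,"az":0,"jaw":10},{"tx":0.036,"ty":-0.08,"tz":0,"ax":0,"ay":0,"az":0,"jaw":10},{"tx":0.042,"ty":-0.105,"tz":0,"ax":0,"ay":0,"az":0,"jaw":10},{"tx":0.043,"ty":-0.13,"tz":0,"ax":0,"ay":0,"az":0,"jaw":10},{"tx":0.044,"ty":-0.145,"tz":0,"ax":0,"ay":0,"az":0,"jaw":10},{"tx":0.044,"ty":-0.15,"tz":0,"ax":0,"ay":0,"az":0,"jaw":10}]'
python3 -c "
from h import *
c=cam('top');print(sauc(c));s=r.get_state();print(s['contact_force'],s['ft_torque'],s['ee_pos'])"
```

```text
time: 13.85
ee_pos: [0.3384, 0.1796, 0.0319]
eef_rot: [0.035, 0.999, 0.003, 0.002]
contact_force: [-0.7, 7.9, 4.4]
grip_width: 0.0187
gripper_force: 80.3
((0.4968, 0.1727), 0.0676, 2435)
[0.82637173 7.24483676 4.79018282] [ 1.34676361 -0.07990706  0.79829454] [0.33841597 0.17943637 0.03190022]
```

Now the remaining shift: dx ≈ +0.003, dy ≈ −0.156.

```bash
python3 -m handwheel '[{"tx":0,"ty":-0.015,"tz":0,"ax":0,"ay":0,"az":0,"jaw":10},{"tx":0,"ty":-0.04,"tz":0,"ax":0,"ay":0,"az":0,"jaw":10},{"tx":0,"ty":-0.07,"tz":0,"ax":0,"ay":0,"az":0,"jaw":10},{"tx":0.001,"ty":-0.1,"tz":0,"ax":0,"ay":0,"az":0,"jaw":10},{"tx":0.002,"ty":-0.13,"tz":0,"ax":0,"ay":0,"az":0,"jaw":10},{"tx":0.003,"ty":-0.16,"tz":0,"ax":0,"ay":0,"az":0,"jaw":10},{"tx":0.004,"ty":-0.19,"tz":0,"ax":0,"ay":0,"az":0,"jaw":10},{"tx":0.005,"ty":-0.22,"tz":0,"ax":0,"ay":0,"az":0,"jaw":10}]'
python3 -m handwheel '[{"tx":0,"ty":-0.03,"tz":0,"ax":0,"ay":0,"az":0,"jaw":10},{"tx":0.001,"ty":-0.06,"tz":0,"ax":0,"ay":0,"az":0,"jaw":10},{"tx":0.001,"ty":-0.09,"tz":0,"ax":0,"ay":0,"az":0,"jaw":10},{"tx":0.001,"ty":-0.12,"tz":0,"ax":0,"ay":0,"az":0,"jaw":10},{"tx":0.001,"ty":-0.145,"tz":0,"ax":0,"ay":0,"az":0,"jaw":10},{"tx":0.001,"ty":-0.16,"tz":0,"ax":0,"ay":0,"az":0,"jaw":10},{"tx":0.001,"ty":-0.165,"tz":0,"ax":0,"ay":0,"az":0,"jaw":10},{"tx":0.001,"ty":-0.165,"tz":0,"ax":0,"ay":0,"az":0,"jaw":10}]'
python3 -c "
from h import *
c=cam('top');print(sauc(c),skil(c));s=r.get_state();print(s['contact_force'],s['ft_torque'],s['ee_pos'])"
```

```text
time: 14.7
ee_pos: [0.3401, 0.0914, 0.0317]
eef_rot: [0.034, 0.999, 0.003, 0.002]
contact_force: [1.7, 7.9, 5.6]
grip_width: 0.0188
gripper_force: 80.4
time: 15.5
ee_pos: [0.3403, 0.0251, 0.0315]
eef_rot: [0.035, 0.999, 0.003, 0.002]
contact_force: [0.6, 6.6, 6.8]
grip_width: 0.0187
gripper_force: 80.2
((0.4989, 0.0178), 0.0672, 2431) (array([ 0.5048, -0.2127]), 'rms', np.float64(0.0412), 427)
[-0.16217621  7.04074492  5.81913769] [ 1.45698157 -0.36376231  0.76570519] [0.3402558  0.02510703 0.03147716]
```

Saucepan is at (0.499, 0.018) against the red ring at (0.4997, 0.0163). I release, go over the top, and come down on the −y side of the lever.

```bash
python3 -m handwheel '[{"tx":0,"ty":0,"tz":0,"ax":0,"ay":0,"az":0,"jaw":25},{"tx":0,"ty":0,"tz":0,"ax":0,"ay":0,"az":0,"jaw":45},{"tx":0,"ty":0,"tz":0,"ax":0,"ay":0,"az":0,"jaw":55},{"tx":0,"ty":0,"tz":0.08,"ax":0,"ay":0,"az":0,"jaw":55},{"tx":0,"ty":0,"tz":0.18,"ax":0,"ay":0,"az":0,"jaw":55},{"tx":0,"ty":0,"tz":0.28,"ax":0,"ay":0,"az":0,"jaw":55},{"tx":0,"ty":0,"tz":0.37,"ax":0,"ay":0,"az":0,"jaw":30},{"tx":0,"ty":0,"tz":0.37,"ax":0,"ay":0,"az":0,"jaw":0}]'
python3 -c "
from h import *
c=cam('top');print(sauc(c));ball(cam('scene'))"
python3 -m handwheel '[{"tx":0.12,"ty":-0.03,"tz":0,"ax":0,"ay":0,"az":0.05,"jaw":0},{"tx":0.24,"ty":-0.06,"tz":0,"ax":0,"ay":0,"az":0.1,"jaw":0},{"tx":0.36,"ty":-0.1,"tz":0,"ax":0,"ay":0,"az":0.15,"jaw":0},{"tx":0.48,"ty":-0.14,"tz":0,"ax":0,"ay":0,"az":0.2,"jaw":0},{"tx":0.6,"ty":-0.18,"tz":0,"ax":0,"ay":0,"az":0.2,"jaw":0},{"tx":0.72,"ty":-0.21,"tz":0,"ax":0,"ay":0,"az":0.2,"jaw":0},{"tx":0.82,"ty":-0.24,"tz":0,"ax":0,"ay":0,"az":0.2,"jaw":0},{"tx":0.82,"ty":-0.24,"tz":0,"ax":0,"ay":0,"az":0.2,"jaw":0}]'
```

```text
time: 16.35
ee_pos: [0.3418, 0.0226, 0.1832]
eef_rot: [0.036, 0.999, -0.001, 0.004]
contact_force: [0.3, 0.7, 0.7]
grip_width: 0.0269
gripper_force: 0.0
((0.4989, 0.0174), 0.0676, 2435)
ball 283.7 265.5 [ 0.6718 -0.0108  0.115 ] hob y -0.03247785535985794 lever ~ 0.017529187059817763
time: 17.25
ee_pos: [0.6689, -0.0745, 0.1677]
eef_rot: [-0.013, 1.0, 0.001, -0.005]
contact_force: [-0.4, 0.7, -1.0]
grip_width: -0.0002
gripper_force: 0.0
```

```bash
python3 -m handwheel '[{"tx":0,"ty":0,"tz":-0.08,"ax":0,"ay":0,"az":0,"jaw":0},{"tx":0,"ty":0,"tz":-0.16,"ax":0,"ay":0,"az":0,"jaw":0},{"tx":0,"ty":0,"tz":-0.235,"ax":0,"ay":0,"az":0,"jaw":0},{"tx":0,"ty":0,"tz":-0.235,"ax":0,"ay":0,"az":0,"jaw":0},{"tx":0,"ty":0,"tz":-0.235,"ax":0,"ay":0,"az":0,"jaw":0}]'
python3 -c "
from h import *
c=cam('scene');tip(c);ball(c)"
```

```text
time: 17.75
ee_pos: [0.6647, -0.0722, 0.0825]
eef_rot: [-0.014, 1.0, 0.0, -0.002]
contact_force: [0.2, -0.9, 0.1]
grip_width: 0.0004
gripper_force: 0.0
ee [ 0.6665 -0.0725  0.0848] n 194 lowest [0.047 0.05  0.051 0.052 0.054 0.055 0.057 0.105] ymin/max -0.096 -0.049 x 0.682
ball 283.7283950617284 265.44444444444446 [ 0.6716 -0.0109  0.115 ] hob y -0.03252530443740164 lever ~ 0.016763844211626355
```

```bash
python3 -m handwheel '[{"tx":0.004,"ty":0.04,"tz":-0.01,"ax":0,"ay":0,"az":0,"jaw":0},{"tx":0.004,"ty":0.08,"tz":-0.01,"ax":0,"ay":0,"az":0,"jaw":0},{"tx":0.004,"ty":0.12,"tz":-0.01,"ax":0,"ay":0,"az":0,"jaw":0},{"tx":0.004,"ty":0.16,"tz":-0.01,"ax":0,"ay":0,"az":0,"jaw":0},{"tx":0.004,"ty":0.2,"tz":-0.01,"ax":0,"ay":0,"az":0,"jaw":0},{"tx":0.002,"ty":0.23,"tz":-0.01,"ax":0,"ay":0,"az":0,"jaw":0},{"tx":0.002,"ty":0.246,"tz":-0.01,"ax":0,"ay":0,"az":0,"jaw":0},{"tx":0.002,"ty":0.246,"tz":-0.01,"ax":0,"ay":0,"az":0,"jaw":0}]'
python3 -c "
from h import *
c=cam('scene');ball(c);print(r.get_state()['ee_pos'],r.get_state()['contact_force'])"
```

```text
time: 18.6
ee_pos: [0.6672, 0.0275, 0.0794]
eef_rot: [-0.015, 1.0, 0.0, -0.001]
contact_force: [-0.1, 0.2, -0.4]
grip_width: -0.0003
gripper_force: 0.0
ball 305.4457831325301 273.93975903614455 [0.6693 0.0547 0.115 ] hob y 0.03315931720788838 lever ~ 0.9934924686220163
[0.66728294 0.02665007 0.07953414] [-0.2079955  -0.46034035  0.18088308]
```

The lever is on (≈0.99). I back off, rise, and look once more.

```bash
python3 -m handwheel '[{"tx":0,"ty":-0.05,"tz":0,"ax":0,"ay":0,"az":0,"jaw":0},{"tx":0,"ty":-0.07,"tz":0.08,"ax":0,"ay":0,"az":0,"jaw":0},{"tx":0,"ty":-0.07,"tz":0.18,"ax":0,"ay":0,"az":0,"jaw":0},{"tx":0,"ty":-0.07,"tz":0.3,"ax":0,"ay":0,"az":0,"jaw":0},{"tx":-0.12,"ty":-0.07,"tz":0.35,"ax":0,"ay":0,"az":0,"jaw":0},{"tx":-0.24,"ty":-0.07,"tz":0.35,"ax":0,"ay":0,"az":0,"jaw":0},{"tx":-0.36,"ty":-0.07,"tz":0.35,"ax":0,"ay":0,"az":0,"jaw":0},{"tx":-0.48,"ty":-0.07,"tz":0.35,"ax":0,"ay":0,"az":0,"jaw":0}]'
python3 -m handwheel '[{"tx":-0.12,"ty":0,"tz":0,"ax":0,"ay":0,"az":0,"jaw":0},{"tx":-0.24,"ty":0,"tz":0,"ax":0,"ay":0,"az":0,"jaw":0},{"tx":-0.36,"ty":0,"tz":0,"ax":0,"ay":0,"az":0,"jaw":0},{"tx":-0.36,"ty":0,"tz":0,"ax":0,"ay":0,"az":0,"jaw":0},{"tx":-0.36,"ty":0,"tz":0,"ax":0,"ay":0,"az":0,"jaw":0},{"tx":-0.36,"ty":0,"tz":0,"ax":0,"ay":0,"az":0,"jaw":0}]'
python3 - <<'E'
from h import *
c=cam('top');print(sauc(c),skil(c));ball(cam('scene'))
cv2.imwrite("pics/end.png",cv2.resize(c["image"][165:350,172:476],(0,0),fx=2.6,fy=2.6,interpolation=2))
E
```

```text
time: 19.45
ee_pos: [0.4742, -0.0027, 0.2203]
eef_rot: [-0.014, 1.0, 0.0, 0.0]
contact_force: [0.6, 0.4, 1.3]
grip_width: 0.0003
gripper_force: 0.0
time: 20.05
ee_pos: [0.3326, -0.0025, 0.2203]
eef_rot: [-0.014, 1.0, -0.0, 0.001]
contact_force: [-0.1, 0.3, -0.2]
grip_width: -0.0
gripper_force: 0.0
((0.4993, 0.0176), 0.0672, 2438) (array([ 0.505 , -0.2132]), 'rms', np.float64(0.02), 410)
ball 305.4047619047619 273.8928571428571 [0.6692 0.0546 0.115 ] hob y 0.03298161325003135 lever ~ 0.9906121313539027
```

View pics/end.png

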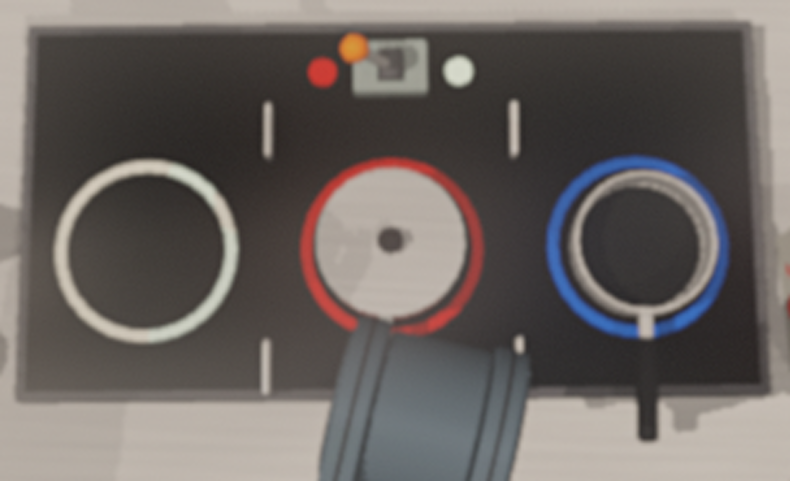

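The final view shows the saucepan lid at (390,242) in the red ring, the skillet at (645,243) in the blue ring, and the lever leaning to the red dot. The robot is clear of everything.

```bash
python3 -c "
from cell import r
print(r.hand_in())"
```

```text
the job is handed in; nothing more can be done
None
```

The job is handed in at about 20 s: by camera the frying pan is about 2 mm off the blue ring's centre, the saucepan about 1–2 mm off the red ring's, and the heat is back on at about 0.99 rad; the hand-in returned no verdict.

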